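# Lay the tall parcel down on the scale and square it to the fence

### The job

With the fingertips only, lifting nothing, push the tall carton on the parcel scale over towards the scale's fence so that it lies flat with its label facing up, then push it along the plate until its top end sits flush and square against the fence, wholly on the plate. Leave the squat carton, the tape roll and the other things on the bench where they are.

Things in the scene. Friction and masses are not known exactly. Their poses are not given: they have to be found in the camera images.
- scale: parcel scale fixed to the bench, steel plate 360 (x) x 400 (y) mm, its top 30 mm above the bench. Origin at the middle of its underside, on the bench; its x axis points level across the plate towards the fence, z up. Its yaw and place vary. Behind the fence is a low indicator box up to 47 mm high, reaching to x = 255 mm.
- fence (a point): foot of the fence's face, mid-length, at plate level (scale frame x = 155 mm, z = 30 mm). The fence is an aluminium strip along the plate's far edge, 400 mm long (scale y), 8 mm thick, rising 25 mm above the plate.
- carton: the tall carton, loose, 60 (x) x 90 (y) x 170 (z) mm, about 0.3 kg, standing on the plate at one of two places side by side near the edge opposite the fence. Origin at the centre of its underside as it stands; z along its height; x (thin direction) towards the fence within 0.2 rad. Paper label on its broad -x face. Pushed over towards the fence it lies label up, x down, z to the fence, still short of it.
- carton_mid (a point): centre of the tall carton (85 mm up its height, 30 mm above the plate when it lies flat); axes as the carton's
- carton_top (a point): middle of the tall carton's top end (170 mm up its height), the 60 x 90 mm end that must meet the fence; axes as the carton's
- squat_mid (a point): centre of the squat cardboard carton, 65 (x) x 80 (y) x 70 (z) mm, standing in the other of the two places on the plate, about 180 mm to the side of the tall one; leave alone
- tape: roll of brown tape lying flat on the plate between the squat carton and the fence, 64 mm across, 25 mm high; origin at the centre of its underside; leave alone
- glue: white glue bottle standing on the bench right of the scale, 56 mm across, 150 mm high; origin under its centre; leave alone
- mug: blue mug standing on the bench left of the scale, 76 mm across, 85 mm high; origin under its centre; leave alone
- scraper: scraper lying on the bench right of the scale, along its x; origin under its middle; leave alone
- offcut: aluminium angle offcut lying on the bench left of the scale, 160 (x) x 30 x 30 mm; origin under its middle; leave alone
Not all that is in view belongs to the job. Leave any green, orange or purple look-alike of the carton alone.

How it is judged:
By the outcome, as a careful person would: the job done as asked, in the order asked, and still so for the second after the job is handed in, with the robot touching nothing.
It also fails if it takes over 45 s, if anything falls off the work surface, if the arm or the gripper's body presses on something with over 40 N, if the wrist force passes 120 N, or if a joint passes its speed limit or range.

### The arm

A 6-joint arm with a two-finger parallel gripper is mounted at the origin on the work surface. World frame = base frame: x ahead of the robot, y to its left, z up, the work surface at z = 0. Lengths are in mm, angles in rad, forces in N, time in s.
With the tool pointing down it reaches from about 350 to 975 mm from the base axis. Payload 7.1 kg.
Tool frame: the origin (TCP) lies midway between the tips of the shut fingers; the grasp point (between the pads) lies ctrl.tcp_to_grasp behind it (ctrl.tcp_to_grasp is the distance from the TCP to the grasp point, in mm); z points along the fingers, y is the direction in which the jaws open and shut (so a half turn about z gives the same grasp; the last joint's range is limited). The gripper opens to 88 mm and grips with 3 to 60 N. Pads are 20 mm wide; open, the fingers measure 115 mm over their backs; the gripper's body (75 mm by 178 mm) begins 61 mm behind the grasp point.
Start: joints at [-1.22, 0.423, 1.63, -0, 1.089, -0.019], TCP at [225.909, -582.726, 222.675] pointing down, gripper open.
Joint ranges: [-3, 3], [-0.9, 2.11], [0.09, 2.58], [-1.31, 4.45], [0.11, 2.69], [-2.54, 2.54]. Speed limits (rad/s): [2.39, 2.39, 3.01, 3.14, 3.14, 3.14].

### API

Orientations are given as a rotation vector (axis times angle).
In Python, from workcell import ctrl gives the robot as it stands.
- The arm moves only by the tool play_rows, never from a script. Its argument "increments" is text: rows parted by semicolons, each of 5 numbers parted by spaces: the opening, from 0 (shut) to 1 (fully open), then the shift along the world's x, y, z in m, then the turn about the world's z in degrees. A call has 1 to 20 rows; each row shifts and turns the commanded pose from where the row before left it; what a row does not reach is not made up. A row lasts 1/10 s, in which the tool goes at most 50 mm and 8.59 degrees, less where a joint would pass 70% of its speed; a pose out of reach is approached as far as the arm can. A call is refused whole if a number of a shift passes 0.05 or a number of a turn 8.59, either way. A call with a gripper value outside its range is refused whole. The fingers move at their own pace and stop on an object; the grip force is fixed at half the most. Time passes only in rows, so rows that do not move let the fingers close. It gives the time, the measured TCP pose, the force and the opening at its end, in the units of the state.
- ctrl.get_obs(): the state, without advancing time (a new reading comes with each control period).
- ctrl.get_image(name): name is "scene" or "top" or "wrist"; returns a dict with "img" (400x640x3 uint8, red, green, blue), "range_z" (400x640 float32, mm along the optical axis (not along the pixel's ray), 0 where there is no reading), "vertical_fov" (degrees; the focal length in pixels is half the picture's height over the tangent of half this angle, whatever the lens; pixels are square), "cx", "cy" (the principal point, pixels), "k1" (the pictures are not rectified: a ray, as slopes to the right and down, at radius r is drawn at 1 + k1 r^2 times it, then the intrinsics apply), "origin" and "attitude" of the camera in the world. Camera axes: x right, y down, z forward; pixel columns grow to the right and rows downward; lengths in mm; the calibration is good to about 2 mm. A picture is of the moment at which its call begins.
- ctrl.close_job(): hands the job in, once; it reports no verdict.
The state is a dict: "t": time; "qpos": joint angles; "qvel": joint speeds; "joint_torque": joint torques, N m; "ee_pos": TCP position; "orientation": TCP orientation; "ft_force": force on the tool from outside, world axes, zero at the start; "moment": the same for the moment, N m; "width": finger opening in mm.
Only numpy, scipy, OpenCV 4.12 (cv2) and the standard library are available. Lean on these libraries where they do the work, as an engineer would, in place of code of your own. Each camera call takes 0.05 s, during which the arm holds its last target. There are 200 camera calls.

## Working session

There is one attempt and no reset: what is moved stays moved. The work goes in short steps, Python scripts to look and compute and a tool call to move; the robot and the scene stay as the last step left them, time stands still between calls to the robot, and variables do not carry over. Pictures are saved under pics/ and viewed, on a budget of 10 in all, crops included, one or two more only if the job needs it, and the job is handed in when it is done.

Besides the shell and the picture viewer there is one more tool, called after ">>>" by a JSON object that holds its "method" and its "body", one argument or row to a line. play_rows: Moves the arm, as the interface text tells. Its arguments: {"type":"object","properties":{"increments":{"type":"string"}},"required":["increments"]}

```bash
ls; mkdir -p pics; cat > h.py <<'E'
import numpy as np, cv2
from workcell import ctrl
from scipy.spatial.transform import Rotation as R
def cam(n):
    d=ctrl.get_image(n); return d
def att(d):
    a=np.array(d["attitude"],float)
    return a if a.shape==(3,3) else (R.from_rotvec(a).as_matrix() if a.size==3 else R.from_quat(a).as_matrix())
def K(d):
    f=d["img"].shape[0]/2/np.tan(np.radians(d["vertical_fov"])/2)
    return np.array([[f,0,d["cx"]],[0,f,d["cy"]],[0,0,1]])
def cloud(d):
    h,w=d["range_z"].shape
    u,v=np.meshgrid(np.arange(w),np.arange(h))
    p=cv2.undistortPoints(np.stack([u,v],-1).reshape(-1,1,2).astype(float),K(d),np.array([d["k1"],0,0,0.])).reshape(h,w,2)
    c=np.dstack([p,np.ones((h,w))])*d["range_z"][...,None]
    return c@att(d).T+np.array(d["origin"])
def save(d,n,crop=None,s=1):
    im=d["img"][...,::-1]
    if crop: im=im[crop[1]:crop[3],crop[0]:crop[2]]
    cv2.imwrite("pics/"+n,cv2.resize(im,None,fx=s,fy=s,interpolation=cv2.INTER_CUBIC))
E
python3 - <<'E'
from h import *
import pickle
for n in ("top","scene"):
    d=cam(n); save(d,n+"0.png"); pickle.dump(d,open(n+".pkl","wb")); print(n,d["origin"],d["attitude"],d["vertical_fov"],d["k1"])
o=ctrl.get_obs(); print(o, ctrl.tcp_to_grasp)
E
```

```text
pics
top [ 420.79824046   12.27907315 1336.06989233] [-2.21510168  2.16965495 -0.09639708] 51.573196888990026 -0.056967704909310087
scene [1376.0917798   551.64635857  814.93733495] [-1.12934112 -2.14785256  1.13049826] 49.91668697598656 0.022562726750564616
{'t': 0.1, 'qpos': array([-1.22000420e+00,  4.23755910e-01,  1.63055644e+00,  3.08640762e-05,
        1.08860988e+00, -1.89683659e-02]), 'qvel': array([-0.00078016, -0.00170926, -0.00202005, -0.00083733, -0.00041315,
        0.00173479]), 'joint_torque': array([-8.72647906e-04, -5.45613599e+01, -2.74327523e+01,  6.44619204e-02,
        1.88183994e-02, -2.61516522e-05]), 'ee_pos': array([ 225.75739993, -582.29379954,  222.00719571]), 'orientation': array([-3.08676520e+00, -5.77251261e-01,  3.02442934e-04]), 'ft_force': array([ 0.28765517, -0.98204815,  0.52159547]), 'moment': array([-0.01686918, -0.01709401,  0.00383676]), 'width': 87.84707660688304} 18.700000000000003
```

View pics/top0.png

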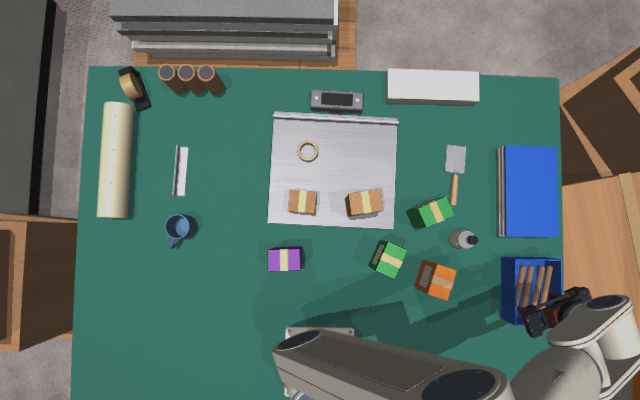

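View pics/scene0.png

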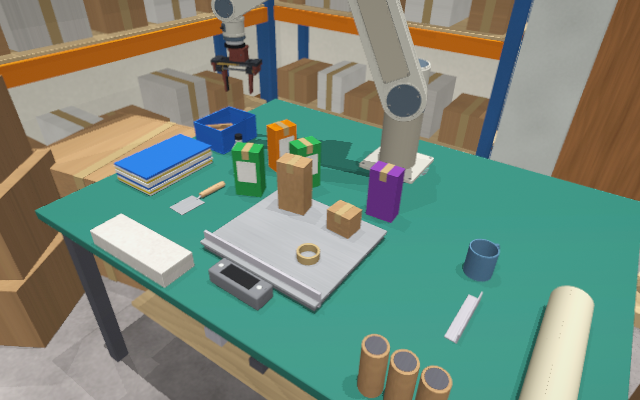

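Candidates for the carton: the brown one at top-view (365,203) and scene (295,183) is tall. The brown one at top (302,202) is squat. Look-alikes are green at (430,212) and (388,259), orange at (436,280) and purple at (284,259). I choose the brown one at (365,203), then measure it and check a crop.

```bash
python3 - <<'E'
from h import *
import pickle
d=pickle.load(open("top.pkl","rb")); P=cloud(d); s=pickle.load(open("scene.pkl","rb")); Q=cloud(s)
def rect(pts):
    r=cv2.minAreaRect(pts[:,:2].astype(np.float32)); return [np.round(x,3) for x in r], np.round(pts.mean(0),1), np.round(np.median(pts[:,2]),1)
def sel(P,box,z): 
    m=np.zeros(P.shape[:2],bool); m[box[1]:box[3],box[0]:box[2]]=1
    m&=(P[...,2]>z[0])&(P[...,2]<z[1]); return P[m]
print("tall top",rect(sel(P,(330,175,400,230),(185,215))))
print("squat top",rect(sel(P,(280,180,325,225),(85,115))))
print("tape",rect(sel(P,(290,135,325,170),(45,65))))
print("green1",rect(sel(P,(400,190,460,235),(120,220))))
print("green2",rect(sel(P,(365,235,410,280),(120,220))))
print("fence",rect(sel(P,(255,100,410,135),(47,65))))
pl=sel(P,(255,105,410,235),(22,38)); print("plate",rect(pl))
for uv in [(272,117),(398,121),(394,229),(267,223),(280,122),(390,126)]: print(uv,np.round(P[uv[1],uv[0]],1))
t=sel(Q,(270,140,320,220),(45,215)); t=t[(t[:,0]<800)]
print("scene tall",rect(t[t[:,2]>190]), t[:,2].max())
im=s["img"][130:250,220:400,::-1]; cv2.imwrite("pics/crop.png",cv2.resize(im,None,fx=4,fy=4))
im=d["img"][90:240,255:480,::-1]; cv2.imwrite("pics/crop.png",cv2.resize(im,None,fx=3.5,fy=3.5,interpolation=cv2.INTER_CUBIC))
E
```

```text
tall top ([array([ 497.285, -117.678]), array([60.526, 90.55 ]), np.float64(8.974)], array([ 497.2, -117.1,  199.9]), np.float64(200.0))
squat top ([array([501.999,  62.257]), array([79.97, 65.89]), np.float64(85.478)], array([501.4,  62.1,  99.8]), np.float64(99.8))
tape ([array([664.409,  50.612]), array([62.387, 61.652]), np.float64(17.868)], array([663.8,  50. ,  53.9]), np.float64(53.9))
green1 ([array([ 475.142, -322.795]), array([61.474, 91.134]), np.float64(24.216)], array([ 474.4, -317.8,  166.6]), np.float64(169.6))
green2 ([array([ 336.26, -195.25]), array([61.814, 89.951]), np.float64(66.741)], array([ 337.5, -192.3,  166.9]), np.float64(169.3))
fence ([array([798.196, -37.126]), array([400.026,  70.039]), np.float64(88.067)], array([781.6, -39.2,  52.7]), np.float64(52.9))
plate ([array([619.608, -56.394]), array([450.592, 382.631]), np.float64(88.609)], array([613.7, -30.1,  29.9]), np.float64(29.9))
(272, 117) [783.3 170.6  -2.8]
(398, 121) [ 765.2 -234.9   53.4]
(394, 229) [ 423.7 -233.9    2.7]
(267, 223) [434.8 176.1  -2. ]
(280, 122) [758.2 140.4  31.6]
(390, 126) [ 753.9 -213.3   31.7]
scene tall ([array([ 496.226, -114.782]), array([67.632, 90.77 ]), np.float64(10.257)], array([ 501.6, -111.6,  197.5]), np.float64(198.1)) 202.26737999496834
```

View pics/crop.png

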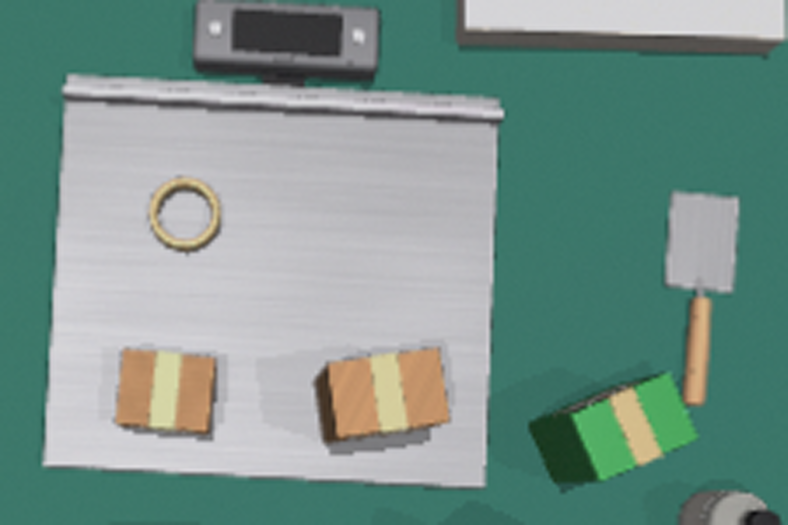

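Crop confirms it: the tall brown carton stands at crop (388,395), yawed relative to the scale, next to the squat one at (165,390), with nothing on its path to the fence. Next I fit the fence line and the tool heading.

```bash
cat >> h.py <<'E'
def fence(P):
    # fence top points -> near-edge line x = a + b*y
    m=(P[...,2]>50)&(P[...,2]<60)&(P[...,0]>735)&(P[...,0]<790)&(P[...,1]>-245)&(P[...,1]<175)
    q=P[m]; return q
E
python3 - <<'E'
from h import *
import pickle
d=pickle.load(open("top.pkl","rb")); P=cloud(d); q=fence(P)
print(len(q),[np.round(x,3) for x in cv2.minAreaRect(q[:,:2].astype(np.float32))])
b,a=np.polyfit(q[:,1],q[:,0],1); print(a,b,np.degrees(np.arctan(b)),np.percentile(q[:,0]-a-b*q[:,1],[1,50,99]),q[:,1].min(),q[:,1].max())
m=(P[...,2]>26)&(P[...,2]<36)&(P[...,0]>400)&(P[...,0]<760)&(P[...,1]>-260)&(P[...,1]<200); p=P[m]
bins=np.arange(-200,150,10); e=[p[(abs(p[:,1]-y)<5)][:,0].min() for y in bins]; f=[p[(abs(p[:,1]-y)<5)][:,0].max() for y in bins]
print("near edge",np.polyfit(bins,e,1),"far",np.polyfit(bins,f,1))
o=ctrl.get_obs(); M=R.from_rotvec(o["orientation"]).as_matrix(); print(M.round(3))
E
```

```text
333 [array([768.412, -35.527]), array([398.849,  11.467]), np.float64(88.353)]
769.6535891709921 0.030380374137409114 1.7401319882599804 [-4.82707751 -0.12470135  5.07718393] -234.94248952402043 163.82688309300462
near edge [3.02380118e-02 4.31901463e+02] far [1.16471410e-03 7.58912369e+02]
[[ 0.932  0.361 -0.   ]
 [ 0.361 -0.932  0.001]
 [ 0.    -0.001 -1.   ]]
```

Scale yaw is −1.7° and carton yaw +9°. The fence face line is x ≈ 765.6 + 0.0303·y. I'll move behind the carton at a safe height.

>>> {"method": "play_rows", "body": {
  "increments": "0.6 0.0164 0.0378 0 -1;0.6 0.0164 0.0378 0 -1;0.6 0.0164 0.0378 0 -1;0.6 0.0164 0.0378 0 -1;0.6 0.0164 0.0378 0 -1;0.6 0.0164 0.0378 0 -1;0.6 0.0164 0.0378 0 -1;0.6 0.0164 0.0378 0 -1;0.6 0.0164 0.0378 0 -1;0.6 0.0164 0.0378 0 -1;0.6 0.0164 0.0378 0 -1;0.6 0.0164 0.0378 0 -1.2;0.6 0 0 -0.023 0;0.6 0 0 -0.024 0;0.6 0 0 0 0;0.6 0 0 0 0"
}}

```text
t: 1.7
ee_pos: [422.4, -129.1, 175.7]
orientation: [-3.131, -0.246, 0.002]
ft_force: [-0.5, -0.2, -0.7]
width: 53.0
```

>>> {"method": "play_rows", "body": {
  "increments": "0.6 0.0099 0.0016 0 0;0.6 0.0099 0.0016 0 0;0.6 0.0059 0.0009 0 0;0.6 0.0049 0.0008 0 0;0.6 0.0049 0.0008 0 0;0.6 0.0049 0.0008 0 0;0.6 0.0049 0.0008 0 0;0.6 0.0049 0.0008 0 0;0.6 0.0049 0.0008 0 0;0.6 0.0049 0.0008 0 0"
}}

```text
t: 2.7
ee_pos: [483.1, -119.4, 175.7]
orientation: [-3.132, -0.246, -0.0]
ft_force: [0.7, 0.1, -0.2]
width: 52.4
```

```bash
python3 - <<'E'
from h import *
d=cam("scene"); save(d,"s1.png",(220,60,420,260),3)
E
```

```text
(no output)
```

View pics/s1.png

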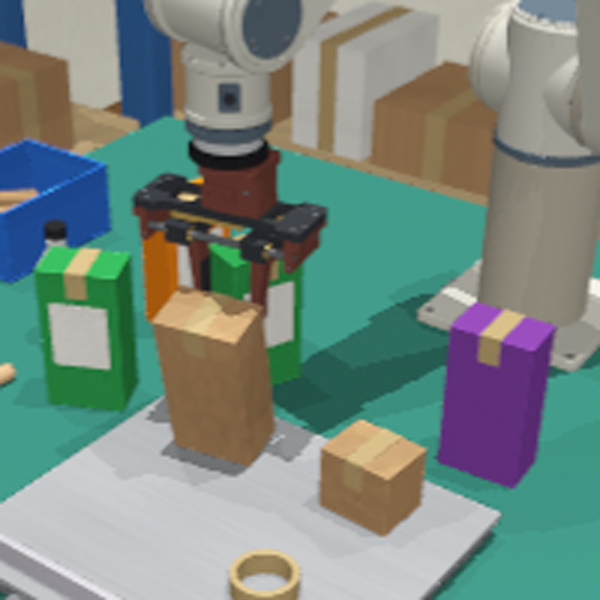

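The carton, crop (215,380), is tipping on its front edge without sliding noticeably. I'll keep pushing.

>>> {"method": "play_rows", "body": {
  "increments": "0.6 0.0049 0.0008 0 0;0.6 0.0049 0.0008 0 0;0.6 0.0049 0.0008 0 0;0.6 0.0049 0.0008 0 0;0.6 0.0049 0.0008 0 0;0.6 0.0049 0.0008 0 0;0.6 0.0049 0.0008 0 0;0.6 0.0049 0.0008 0 0;0.6 0.0049 0.0008 0 0;0.6 0 0 0 0;0.6 0 0 0 0;0.6 0 0 0 0"
}}

```text
t: 3.95
ee_pos: [526.6, -112.2, 175.6]
orientation: [-3.132, -0.246, 0.001]
ft_force: [-0.2, -0.3, -0.3]
width: 52.4
```

```bash
cat >> h.py <<'E'
def lying(P):
    m=(P[...,2]>78)&(P[...,2]<100)&(P[...,0]>480)&(P[...,0]<790)&(P[...,1]>-240)&(P[...,1]<0)
    return P[m]
def rep(P):
    q=lying(P); r=cv2.minAreaRect(q[:,:2].astype(np.float32)); print("n",len(q),[np.round(x,2) for x in r],"z",np.median(q[:,2]).round(1))
    box=cv2.boxPoints(r); print("corners",box.round(1).tolist(),"gap to fence",(765.6+0.0303*box[:,1]-box[:,0]).round(1))
E
python3 - <<'E'
from h import *
d=cam("scene"); save(d,"s2.png",(200,100,420,280),3)
rep(cloud(d)); d=cam("top"); rep(cloud(d))
E
```

```text
n 1257 [array([613.33, -95.6 ]), array([172.67,  91.06]), np.float64(9.37)] z 88.2
corners [[520.7000122070312, -64.69999694824219], [535.5999755859375, -154.60000610351562], [705.9000244140625, -126.5], [691.0999755859375, -36.599998474121094]] gap to fence [242.9 225.3  55.8  73.4]
n 671 [array([621.5 , -97.63]), array([154.97,  90.19]), np.float64(9.02)] z 90.2
corners [[537.9000244140625, -65.19999694824219], [552.0, -154.3000030517578], [705.0999755859375, -130.0], [691.0, -40.900001525878906]] gap to fence [225.7 208.9  56.6  73.4]
```

View pics/s2.png

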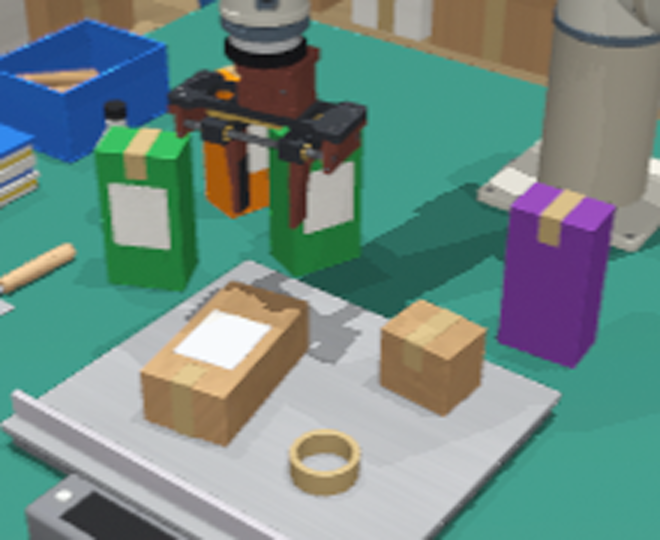

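Carton lies flat, label up (crop 225,340), heading +9.2°, with gaps of 56 to 73 mm to the fence. I'll back off, lower the fingers behind its bottom end, and approach.

>>> {"method": "play_rows", "body": {
  "increments": "0.6 -0.0208 -0.0024 0 0;0.6 -0.0208 -0.0024 0 0;0.6 0 0 -0.03 0;0.6 0 0 -0.03 0;0.6 0 0 -0.03 0;0.6 0 0 -0.023 0;0.6 0 0 -0.01 0;0.6 0 0 0 0;0.6 0.0099 0.0016 0 0;0.6 0.0099 0.0016 0 0;0.6 0.005 0.0008 0 0;0.6 0 0 0 0"
}}

```text
t: 5.25
ee_pos: [511.8, -113.0, 53.6]
orientation: [3.131, 0.247, 0.004]
ft_force: [-0.2, 0.4, 0.6]
width: 52.7
```

```bash
python3 - <<'E'
from h import *
d=cam("scene"); save(d,"s3.png",(200,100,420,280),3); rep(cloud(d)); print(ctrl.get_obs()["ee_pos"])
E
```

```text
n 1311 [array([600.8 , -98.44]), array([199.88,  92.13]), np.float64(9.68)] z 88.4
corners [[494.5, -69.80000305175781], [510.0, -160.6999969482422], [707.0999755859375, -127.0], [691.5999755859375, -36.20000076293945]] gap to fence [268.9 250.7  54.7  72.9]
[ 510.92048303 -112.96708225   53.25891421]
```

View pics/s3.png

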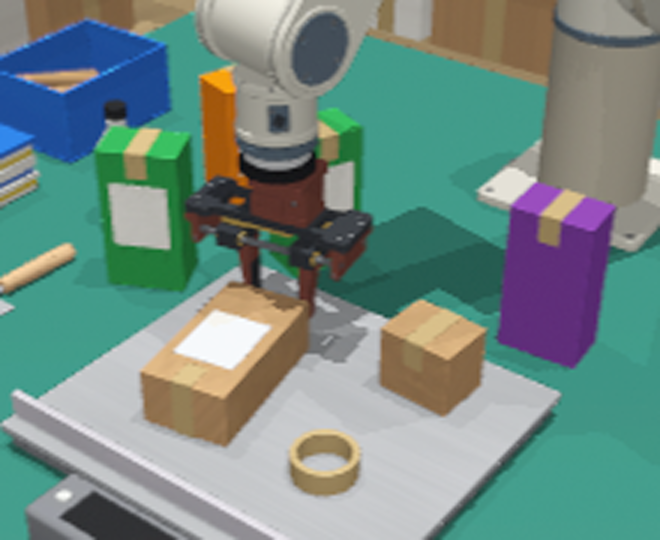

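The fingers, crop (255,270) and (307,290), straddle the bottom end's width just behind it. I'll push with a gradual turn of −10.9° to square the carton and stop just short of the fence.

>>> {"method": "play_rows", "body": {
  "increments": "0.6 0.004 0.0006 0 0;0.6 0.004 0.0006 0 0;0.6 0.0045 0.0017 0 -0.9;0.6 0.0045 0.0017 0 -0.9;0.6 0.0045 0.0017 0 -0.9;0.6 0.0045 0.0016 0 -0.9;0.6 0.0045 0.0016 0 -0.9;0.6 0.0045 0.0016 0 -0.9;0.6 0.0045 0.0016 0 -0.9;0.6 0.0045 0.0016 0 -0.9;0.6 0.0045 0.0016 0 -0.9;0.6 0.0045 0.0015 0 -0.9;0.6 0.0045 0.0015 0 -0.9;0.6 0.0045 0.0014 0 -0.9;0.6 0 0 0 0"
}}

```text
t: 6.8
ee_pos: [573.1, -92.6, 52.9]
orientation: [3.141, -0.05, 0.002]
ft_force: [-0.7, -0.4, -0.3]
width: 52.9
```

```bash
python3 - <<'E'
from h import *
for n in ("top","scene"): 
    d=cam(n); rep(cloud(d))
    if n=="top": save(d,"t4.png",(250,80,430,250),4)
E
```

```text
n 731 [array([713.02, -99.61]), array([90.01, 88.55]), np.float64(88.08)] z 90.1
corners [[667.2999877929688, -143.10000610351562], [755.7999877929688, -146.10000610351562], [758.7999877929688, -56.099998474121094], [670.2999877929688, -53.20000076293945]] gap to fence [94.   5.4  5.1 93.7]
n 1489 [array([660.7 , -93.72]), array([ 95.99, 196.7 ]), np.float64(86.95)] z 88.4
corners [[559.9000244140625, -136.39999389648438], [756.4000244140625, -146.89999389648438], [761.5, -51.0], [565.0, -40.599998474121094]] gap to fence [201.5   4.8   2.6 199.3]
```

View pics/t4.png

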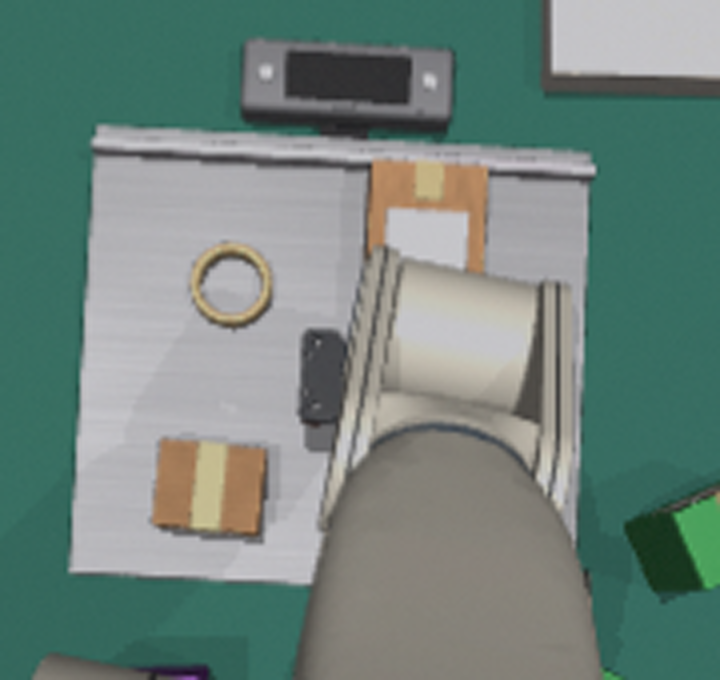

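The carton is square, with about 5 mm gap at both corners, crop (370,160) to (488,165). Now I nudge it in slowly and watch the force.

>>> {"method": "play_rows", "body": {
  "increments": "0.6 0.002 0 0 0;0.6 0.002 -0.0001 0 0;0.6 0.001 0 0 0;0.6 0.001 0 0 0;0.6 0 0 0 0"
}}

```text
t: 7.4
ee_pos: [578.1, -92.9, 52.7]
orientation: [-3.141, 0.05, -0.0]
ft_force: [-2.1, -0.1, 2.2]
width: 52.5
```

>>> {"method": "play_rows", "body": {
  "increments": "0.6 0.001 0 0 0;0.6 0 0 0 0"
}}

```text
t: 7.6
ee_pos: [579.1, -92.8, 52.6]
orientation: [-3.141, 0.05, -0.0]
ft_force: [-2.4, 0.7, 1.2]
width: 52.7
```

```bash
python3 - <<'E'
from h import *
d=cam("top"); rep(cloud(d))
E
```

```text
n 709 [array([719.6 , -99.35]), array([89.83, 86.12]), np.float64(88.25)] z 90.1
corners [[675.2000122070312, -142.89999389648438], [761.2999877929688, -145.60000610351562], [764.0, -55.79999923706055], [677.9000244140625, -53.099998474121094]] gap to fence [86.1 -0.1 -0.1 86.1]
```

>>> {"method": "play_rows", "body": {
  "increments": "0.6 0.001 0 0 0;0.6 0.001 0 0 0;0.6 0 0 0 0"
}}

```text
t: 7.95
ee_pos: [579.8, -92.8, 52.5]
orientation: [-3.141, 0.05, 0.004]
ft_force: [-6.1, -0.3, 4.9]
width: 52.6
```

>>> {"method": "play_rows", "body": {
  "increments": "0.6 0.001 0 0 0;0.6 0.001 0 0 0;0.6 0 0 0 0"
}}

```text
t: 8.25
ee_pos: [579.7, -92.7, 52.3]
orientation: [-3.141, 0.05, 0.011]
ft_force: [-12.5, -1.2, 8.1]
width: 52.7
```

Firm against the fence: force is 12.5 N and there's no further travel. I'll back off straight and rise.

>>> {"method": "play_rows", "body": {
  "increments": "0.6 -0.004 0.0001 0 0;0.6 -0.01 0.0003 0 0;0.6 -0.03 0.0009 0 0;0.6 -0.03 0.0009 0 0;0.6 0 0 0.04 0;0.6 0 0 0.04 0;0.6 0 0 0.04 0;0.6 0 0 0.04 0;0.6 0 0 0.03 0;0.6 -0.05 0 0 0;0.6 -0.05 0 0 0;0.6 0 0 0 0;0.6 0 0 0 0"
}}

```text
t: 9.55
ee_pos: [408.7, -90.7, 243.1]
orientation: [3.141, -0.05, 0.003]
ft_force: [0.1, 0.9, 0.2]
width: 53.3
```

```bash
python3 - <<'E'
from h import *
d=cam("top"); P=cloud(d); rep(P); q=fence(P)
a=d["img"][85:245,250:430,::-1]; e=cam("scene"); rep(cloud(e))
for n,b,z in (("squat",(280,180,325,225),(85,115)),("tape",(290,135,325,170),(45,65))):
    S=P[b[1]:b[3],b[0]:b[2]].reshape(-1,3); S=S[(S[:,2]>z[0])&(S[:,2]<z[1])]; print(n,cv2.minAreaRect(S[:,:2].astype(np.float32)))
b=e["img"][160:320,190:390,::-1]
f=lambda i:cv2.resize(i,(i.shape[1]*2,i.shape[0]*2)[:2],interpolation=cv2.INTER_CUBIC)
cv2.imwrite("pics/f.png",np.hstack([f(a),f(b)]))
E
```

```text
n 1637 [array([677.6 , -98.28]), array([ 90.61, 170.96]), np.float64(88.13)] z 89.9
corners [[590.7000122070312, -140.8000030517578], [761.5999755859375, -146.39999389648438], [764.5, -55.79999923706055], [593.5999755859375, -50.20000076293945]] gap to fence [170.6  -0.4  -0.6 170.4]
n 1440 [array([678.14, -96.57]), array([ 95.79, 175.99]), np.float64(88.59)] z 88.3
corners [[589.0, -142.3000030517578], [764.9000244140625, -146.60000610351562], [767.2999877929688, -50.900001525878906], [591.4000244140625, -46.5]] gap to fence [172.3  -3.8  -3.2 172.8]
squat ((501.78387451171875, 62.112579345703125), (80.0208740234375, 65.36128997802734), 85.08924102783203)
tape ((663.9866333007812, 50.28955841064453), (60.7083854675293, 62.659210205078125), 45.90922164916992)
```

View pics/f.png

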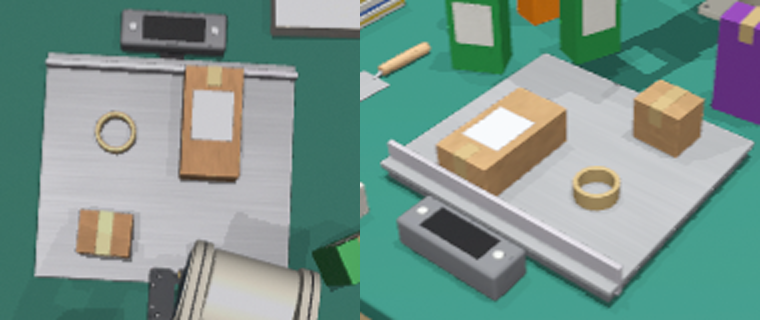

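The picture shows the carton flat, label up and flush to the fence: left half, top end (185,67) to (243,72). The squat carton at (105,235) and the tape at (116,131) haven't moved. Handing in.

```bash
python3 -c "
from h import *
print(ctrl.close_job())"
```

```text
the job is handed in; nothing more can be done
None
```

I tipped the tall carton over towards the fence with the fingertips. Then I pushed it from its bottom end, turning it about 11° to square it, until it seated on the fence at about 12 N. After that I backed the arm clear and handed in at about 10 s.

**Carton:** it lies flat with its top surface at 90 mm and its label up. In the last top picture both top corners are within 1 mm of the fence line, inside the roughly 2 mm calibration error. It is square to the fence within about 0.2° and wholly on the plate.

**Cameras disagree slightly:** the scene camera put the same corners 3 to 4 mm past the fence line. I take that as its calibration and edge noise, since its outline of the carton is also about 5 mm too large.

**Other things:** the squat carton and the tape roll measured within 0.5 mm of where they started. For the rest of the bench I have no before-and-after measurements. The fingers pushed only the tall carton, and the parts in the last picture looked undisturbed.

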